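Park the chrome inflator heads

ROBOT

A 6-joint arm with a two-finger parallel gripper is mounted at the origin on the work surface. World frame = base frame: x ahead of the robot, y to its left, z up, the work surface at z = 0. Lengths are in mm, angles in rad, forces in N, time in s.
With the tool pointing down it reaches from about 325 to 875 mm from the base axis. Payload 4.4 kg.
Tool frame: the origin (TCP) lies on the centre line of the jaws, within the pads' length; the fingertips stand ahead of it and the grasp point (between the pads) lies 6 mm ahead of it (ctrl.tcp_to_tips is the z of the fingertips in the tool frame, in mm); z points along the fingers, y is the line along which they close (so a half turn about z gives the same grasp; the last joint's range is limited). The gripper opens to 85 mm and grips with 20 to 120 N. Pads are 22 mm wide; open, the fingers measure 114 mm over their backs; the gripper's body (76 mm by 85 mm) begins 54 mm behind the grasp point. The pads swing forward as they close: fully open they stand 13 mm farther back than shut.
Start: joints at [-1.476, 0.207, 1.542, -0, 1.393, -0.15], TCP at [139.346, -557.862, 256.282] pointing down, gripper open.
Joint ranges: [-2.73, 2.73], [-0.86, 2.22], [0.23, 2.46], [-1.11, 4.25], [0.08, 2.63], [-2.82, 2.82]. Speed limits (rad/s): [2.79, 2.79, 3.14, 3.14, 3.14, 3.14].

INTERFACE

Orientations are given as a 3x3 rotation matrix whose columns are the frame's x, y, z axes.
In Python, from plant import ctrl, sensors, optics gives the robot as it stands. Calls block until the motion is done:
- ctrl.move_ptp(position, orientation): joint-space move of the TCP to a pose.
- ctrl.move_l(position, rot=None, vel=150, threshold=None): straight line of the TCP; rot=None keeps the orientation; vel is the mean speed in mm/s. With threshold (N) it stops when the force on the tool has changed by that much, and returns True; else False.
- ctrl.set_joints(angles): joint-space move.
- ctrl.gripper_to(opening, force=None): finger opening in mm; force is the grip in N (None keeps the last); returns when the fingers have stopped.
- ctrl.hold(seconds).
- ctrl.solve_ik(position, orientation): joint angles nearest the present ones, or None.
- sensors.read_state(): the state.
- optics.grab_frame(name): name is "scene" or "top" or "wrist"; returns (picture, depth): 420x560x3 uint8, red, green, blue; 420x560 float32, mm along the optical axis (not along the pixel's ray), 0 where there is no reading.
- optics.camera_params(name): a dict with "mtx" (3x3 intrinsics, pixels), "R" (3x3) and "t" (3): a world point X has camera coordinates R X + t; the wrist camera has in their place "T_tool_cam" (4x4, takes a point from camera to tool coordinates, whose origin is the TCP and whose axes are the flange's). Camera axes: x right, y down, z forward; pixel columns grow to the right and rows downward; lengths in mm; the calibration is good to about 2 mm. The wrist camera is an equidistant fisheye: a pixel r from the principal point sees the ray r / f radians off the axis. A picture is of the moment at which its call begins: read the wrist's pose just before it. camera_params takes no time and is no camera call.
A pose or a line that the arm cannot do raises ctrl.MotionError and nothing moves.
- ctrl.finish_job(): hands the job in; it is judged then, once.
The state is a dict: "t": time; "q": joint angles; "qvel": joint speeds; "tau": joint torques, N m; "eef_pos": TCP position; "eef_rot": TCP orientation; "force": force on the tool from outside, world axes, zero at the start; "wrist_torque": the same for the moment, N m; "grip_width": finger opening in mm; "grasp_force": force on a finger pad.
Only numpy, scipy, OpenCV 4.12 (cv2) and the standard library are available. Lean on these libraries where they do the work, as an engineer would, in place of code of your own. Each camera call takes 0.05 s, during which the arm holds its last target. There are 200 camera calls.

TASK

Put the three chrome inflator heads away on the air chuck mount: stand each one upright, plug down and fully home, in the brass parking socket whose ring has the colour of its sleeve, lowering it in rather than dropping it. The two brass heads are waiting for repair: leave them standing where they are, and do not disturb the hub cap or the weight hammer.

Things in the scene. Friction and masses are not known exactly. Their poses are not given: they have to be found in the camera images.
- chrome_red_mid (a point): Chrome inflator head, red sleeve, to put away: loose, upright on its plug, 86 mm tall, 0.15-0.3 kg. Up from the foot: plug 28 mm dia (0-24 mm), red sleeve 42 mm dia (24-52 mm: grip here), chrome barrel 33 mm dia, red lever 13 mm wide on top, to 28 mm behind the axis; nose 17 mm wide, 65 mm up, to 31 mm in front. Point: on the axis, 43 mm above the foot; z up, x along the nose, y across it (close the fingers along y, clear of nose and lever).
- chrome_blue_mid (a point): Chrome inflator head, blue sleeve, to put away: loose, upright on its plug, 86 mm tall, 0.15-0.3 kg. Up from the foot: plug 28 mm dia (0-24 mm), blue sleeve 42 mm dia (24-52 mm: grip here), chrome barrel 33 mm dia, blue lever 13 mm wide on top, to 28 mm behind the axis; nose 17 mm wide, 65 mm up, to 31 mm in front. Point: on the axis, 43 mm above the foot; z up, x along the nose, y across it (close the fingers along y, clear of nose and lever).
- chrome_green_mid (a point): Chrome inflator head, green sleeve, to put away: loose, upright on its plug, 86 mm tall, 0.15-0.3 kg. Up from the foot: plug 28 mm dia (0-24 mm), green sleeve 42 mm dia (24-52 mm: grip here), chrome barrel 33 mm dia, green lever 13 mm wide on top, to 28 mm behind the axis; nose 17 mm wide, 65 mm up, to 31 mm in front. Point: on the axis, 43 mm above the foot; z up, x along the nose, y across it (close the fingers along y, clear of nose and lever).
- brass_red_mid (a point): Brass inflator head, red sleeve, to be left alone: loose, upright on its plug, 86 mm tall, 0.15-0.3 kg. Up from the foot: plug 28 mm dia (0-24 mm), red sleeve 42 mm dia (24-52 mm: grip here), brass barrel 33 mm dia, red lever 13 mm wide on top, to 28 mm behind the axis; nose 17 mm wide, 65 mm up, to 31 mm in front. Point: on the axis, 43 mm above the foot; z up, x along the nose, y across it (close the fingers along y, clear of nose and lever).
- brass_green_mid (a point): Brass inflator head, green sleeve, to be left alone: loose, upright on its plug, 86 mm tall, 0.15-0.3 kg. Up from the foot: plug 28 mm dia (0-24 mm), green sleeve 42 mm dia (24-52 mm: grip here), brass barrel 33 mm dia, green lever 13 mm wide on top, to 28 mm behind the axis; nose 17 mm wide, 65 mm up, to 31 mm in front. Point: on the axis, 43 mm above the foot; z up, x along the nose, y across it (close the fingers along y, clear of nose and lever).
- socket_red_floor (a point): Brass parking socket with a red ring (84 mm dia) round its foot: open round cup, fixed, one of three in a row 110 mm apart on a grey mount plate (345 x 94 x 18 mm). Inside it tapers from 51 mm dia at the mouth to 39 mm at the flat floor, 18 mm deep; rim 61 mm outside. Point: centre of the inner floor, 26 mm above the counter; z up.
- socket_blue_floor (a point): Brass parking socket with a blue ring (84 mm dia) round its foot: open round cup, fixed, one of three in a row 110 mm apart on a grey mount plate (345 x 94 x 18 mm). Inside it tapers from 51 mm dia at the mouth to 39 mm at the flat floor, 18 mm deep; rim 61 mm outside. Point: centre of the inner floor, 26 mm above the counter; z up.
- socket_green_floor (a point): Brass parking socket with a green ring (84 mm dia) round its foot: open round cup, fixed, one of three in a row 110 mm apart on a grey mount plate (345 x 94 x 18 mm). Inside it tapers from 51 mm dia at the mouth to 39 mm at the flat floor, 18 mm deep; rim 61 mm outside. Point: centre of the inner floor, 26 mm above the counter; z up.
- hub_cap: Grey steel hub cap lying dome up, a round dish 220 mm in diameter and 45 mm high, loose; origin at the centre of its underside, z up. A bystander.
- weight_hammer: Wheel-weight hammer with red plastic handle and head and a steel face, lying on the counter, loose, about 240 mm long, 33 mm high; handle along its x axis (head at +x), origin on the counter under the handle, 110 mm from the handle's end. A bystander.

How it is judged:
By the outcome, as a careful person would: the job done as asked, in the order asked, and still so for the second after the job is handed in, with the robot touching nothing.
It also fails if it takes over 88 s, if anything falls off the work surface, if the arm or the gripper's body presses on something with over 40 N, if the wrist force passes 120 N, or if a joint passes its speed limit or range.

## Working session

There is one attempt and no reset: what is moved stays moved. The work goes in short steps, each a Python script; the robot and the scene stay as the last script left them, time stands still between calls to the robot, and variables do not carry over. Pictures are saved under pics/ and viewed, at most 14 in all, crops included, and the job is handed in when it is done.

```bash
mkdir -p pics; ls; cat > h.py <<'E'
import numpy as np, cv2
from plant import ctrl, sensors, optics
def save(name,img,scale=1,crop=None):
    if crop: r0,r1,c0,c1=crop; img=img[r0:r1,c0:c1]
    img=cv2.resize(img,None,fx=scale,fy=scale,interpolation=cv2.INTER_CUBIC)
    cv2.imwrite(f'pics/{name}.png',img[:,:,::-1])
def fixed_world(name,depth):
    p=optics.camera_params(name); K=p['mtx']; v,u=np.mgrid[0:420,0:560]
    c=np.stack([(u-K[0,2])/K[0,0]*depth,(v-K[1,2])/K[1,1]*depth,depth],-1)
    return (c-p['t'])@p['R']
E
python3 - <<'E'
from h import *
for n in ('top','scene'):
    im,d=optics.grab_frame(n); save(n+'0',im,1.4); np.savez(f'pics/{n}0.npz',im=im,d=d)
    p=optics.camera_params(n); print(n,p['mtx'],p['R'],p['t'],(d>0).mean())
print(sensors.read_state()['t'],ctrl.tcp_to_tips)
E
```

```text
pics
top [[529.81469859   0.         276.83704982]
 [  0.         529.81469859 200.85022551]
 [  0.           0.           1.        ]] [[ 0.02344395 -0.99956085 -0.01812425]
 [-0.99684961 -0.02199863 -0.07620311]
 [ 0.07577094  0.01985366 -0.99692758]] [   4.56634622  517.92720942 1300.43060494] 0.9960544217687075
scene [[485.00076895   0.         279.44501045]
 [  0.         485.00076895 208.57363131]
 [  0.           0.           1.        ]] [[-0.46143509  0.88716925  0.00289462]
 [ 0.72609904  0.37952986 -0.57335615]
 [-0.50976254 -0.26246486 -0.81930114]] [ 236.30587806 -343.27051572 1646.68055694] 0.9960544217687075
0.1 25.0
```

View pics/top0.png

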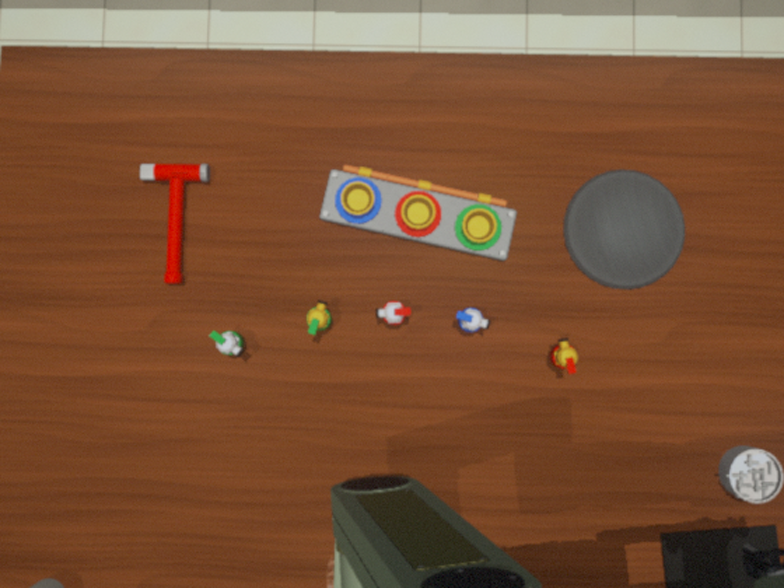

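View pics/scene0.png

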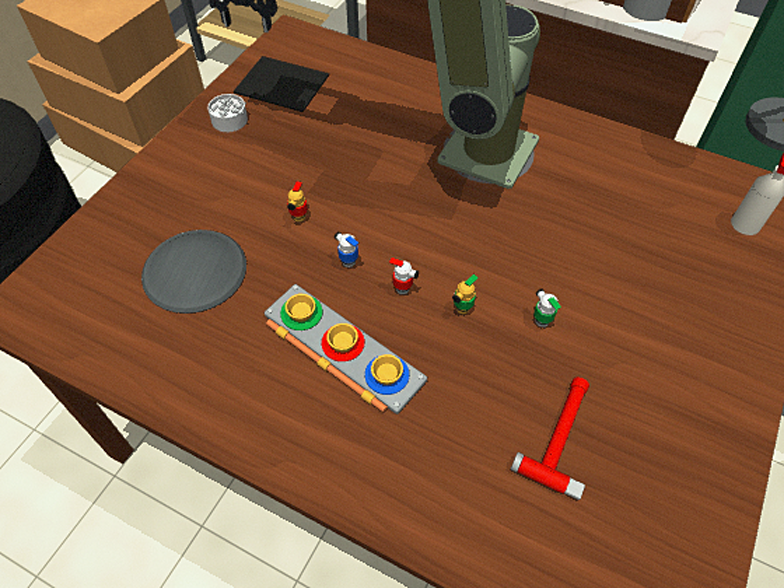

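The top view shows the chrome heads at display pixels (229,343) green, (393,313) red and (473,320) blue. The brass heads are at (318,318) and (565,355). The sockets are at (358,199) blue, (418,213) red and (478,227) green. The scene view agrees. Next I'll enlarge and compute from depth.

```bash
python3 - <<'E'
from h import *
z=np.load('pics/top0.npz'); im,d=z['im'],z['d']; W=fixed_world('top',d)
a=[im[r-25:r+25,c-30:c+30] for (c,r) in [(163,245),(281,223),(338,229)]]
save('heads',np.hstack(a),4.4)
for n,(c,r) in dict(cg=(163,245),bg=(227,227),cr=(281,223),cb=(338,229),br=(403,254)).items():
    w=W[r-25:r+25,c-30:c+30].reshape(-1,3)
    m=w[:,2]>15; b=w[(w[:,2]>30)]; 
    bar=w[(w[:,2]>60)]
    print(n,m.sum(),'max z',w[:,2].max().round(1),'mean>30',b.mean(0).round(1),'>60 centre',bar.mean(0).round(1),'ext',bar.min(0).round(),bar.max(0).round())
# socket circles from rim
for n,(c,r) in dict(blue=(256,142),red=(299,152),green=(341,162)).items():
    w=W[r-20:r+20,c-20:c+20].reshape(-1,3); m=w[w[:,2]>38]
    (x,y),R=cv2.minEnclosingCircle(m[:,:2].astype(np.float32)); print(n,x,y,R,m[:,2].mean(), m[:,:2].mean(0))
hsv=cv2.cvtColor(im,cv2.COLOR_RGB2HSV)
# lever pixels
for n,(c,r),lo,hi in [('cg',(163,245),45,80),('cr',(281,223),0,8),('cb',(338,229),100,130)]:
    s=np.s_[r-25:r+25,c-30:c+30]; h=hsv[s]; w=W[s]
    m=(h[...,0]>=lo)&(h[...,0]<=hi)&(h[...,1]>150)&(w[...,2]>62)&(h[...,2]>60)
    print(n,m.sum(),w[m].mean(0).round(1))
    m=(h[...,2]>90)&(h[...,1]<90)&(w[...,2]>40); print('  chrome',m.sum(),w[m].mean(0).round(1))
E
```

```text
cg 332 max z 1336.0 mean>30 [404.8 272.4 124.9] >60 centre [403.9 270.8 145.6] ext [381. -10.  60.] [ 423.  315. 1336.]
bg 306 max z 1336.0 mean>30 [448.5 126.8 126.5] >60 centre [449.  126.7 145. ] ext [418. -10.  61.] [ 480.  153. 1336.]
cr 302 max z 1336.0 mean>30 [459.3   5.3 140.2] >60 centre [459.3   5.5 159.9] ext [418. -22.  62.] [ 478.   35. 1336.]
cb 297 max z 1336.0 mean>30 [ 450.8 -123.9  115.5] >60 centre [ 451.2 -124.   131.4] ext [ 418. -158.   61.] [ 469.  -10. 1336.]
br 339 max z 1336.0 mean>30 [ 395.7 -277.1  104.8] >60 centre [ 396.7 -277.4  122.7] ext [ 367. -305.   60.] [ 425.  -10. 1336.]
blue 554.1155395507812 38.3384895324707 144.72389221191406 96.00198165013991 [654.91964612  71.43029013]
red 544.1303100585938 -23.79207420349121 127.24178314208984 71.3349080868285 [637.76297294 -33.40798026]
green 531.5501098632812 -83.11408996582031 135.41993713378906 78.74563594168568 [ 615.01527213 -138.00679343]
cg 30 [411.5 300.4  85.9]
  chrome 210 [401.9 280.3  83.9]
cr 52 [463.7 -12.3  85.5]
  chrome 177 [460.7  10.2  73. ]
cb 41 [ 457.  -113.7   85. ]
  chrome 197 [ 450.7 -131.4   84.5]
```

View pics/heads.png

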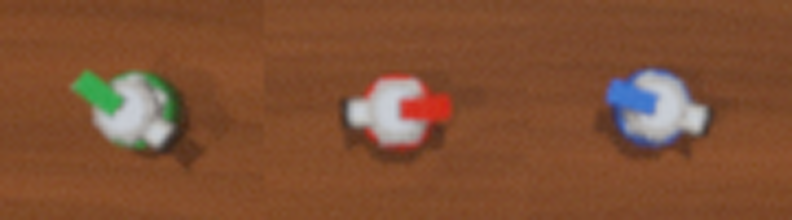

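```bash
cat >> h.py <<'E'
def px2w(name,u,v,z):
    p=optics.camera_params(name); K=p['mtx']; C=-p['R'].T@p['t']
    r=p['R'].T@np.array([(u-K[0,2])/K[0,0],(v-K[1,2])/K[1,1],1]); return C+r*(z-C[2])/r[2]
def down(yaw):  # tool z down, tool y (closing axis) at angle yaw in world xy
    y=np.array([np.cos(yaw),np.sin(yaw),0]); z=np.array([0,0,-1.]); return np.stack([np.cross(y,z),y,z],1)
E
python3 - <<'E'
from h import *
z=np.load('pics/top0.npz'); im,d=z['im'],z['d']; W=fixed_world('top',d)
W[d==0]=np.nan
def cr(c0,u,v,r0): return c0+u/4.4-.5,r0+v/4.4-.5
for n,L,N,S in [('cg',cr(133,84,82,220),cr(133,166,142,220),cr(133,138,111,220)),('cr',cr(251,451-264,107,198),cr(251,346-264,112,198),cr(251,397-264,112,198)),('cb',cr(308,610-528,91,204),cr(308,707-528,122,204),cr(308,652-528,108,204))]:
    l=px2w('top',*L,83);nn=px2w('top',*N,65);s=px2w('top',*S,52)
    dd=nn-l;print(n,'axis',(l+dd*28/59)[:2].round(1),'len',np.hypot(*dd[:2]).round(1),'yaw',np.arctan2(dd[1],dd[0]).round(3),'sleeve',s[:2].round(1))
for n,(c,r) in dict(cg=(163,245),bg=(227,227),cr=(281,223),cb=(338,229),br=(403,254)).items():
    w=W[r-25:r+25,c-30:c+30].reshape(-1,3)
    t=w[(w[:,2]>67)&(w[:,2]<82)]; print(n,'top',len(t),np.median(t,0).round(1),np.nanmax(w[:,2]).round(1))
P=[]
for n,(c,r) in dict(blue=(256,142),red=(299,152),green=(341,162)).items():
    w=W[r-25:r+25,c-25:c+25].reshape(-1,3); m=w[(w[:,2]>39)]
    (x,y),R=cv2.minEnclosingCircle(m[:,:2].astype(np.float32)); print(n,round(x,1),round(y,1),round(R,1),np.median(m,0).round(1),len(m))
    P.append([x,y])
print(np.diff(P,axis=0),np.nanmedian(W[270:300,60:200,2]))
E
```

```text
cg axis [402.8 290. ] len 52.2 yaw -2.219 sleeve [402.5 287.1]
cr axis [462.4   2.8] len 57.1 yaw 1.63 sleeve [461.8   5. ]
cb axis [ 453.1 -128.3] len 56.2 yaw -1.841 sleeve [ 452.5 -128. ]
cg top 160 [397.6 282.3  75.9] 91.1
bg top 154 [455.3 131.6  76.4] 91.5
cr top 151 [460.7  11.1  76. ] 91.8
cb top 156 [ 449.7 -133.2   76.3] 91.7
br top 156 [ 399.5 -284.9   75.7] 90.7
blue 663.6 74.3 29.8 [668.   74.9  43.4] 151
red 642.1 -33.0 30.2 [642.5 -35.2  42.5] 168
green 620.0 -141.1 30.1 [ 622.1 -141.9   42.6] 159
[[ -21.41625977 -107.23138046]
 [ -22.11291504 -108.08847427]] 0.16742908627968683
```

```bash
cat >> h.py <<'E'
def best(pos,yaw):  # pick the half turn with the smaller last-joint angle
    c=[]
    for k in (-1,0,1):
        q=ctrl.solve_ik(pos,down(yaw+k*np.pi))
        if q is not None: c.append((abs(q[5]),yaw+k*np.pi,q))
    return min(c,key=lambda t:t[0])
def wrist(name):
    s=sensors.read_state(); im,d=optics.grab_frame('wrist'); np.savez(f'pics/{name}.npz',im=im,d=d,p=s['eef_pos'],R=s['eef_rot'])
    return im,d,s
def w2wrist(X,p,R):  # world -> wrist pixel
    c=optics.camera_params('wrist'); T=np.linalg.inv(c['T_tool_cam']); t=R.T@(np.asarray(X)-p); x=T[:3,:3]@t+T[:3,3]
    th=np.arctan2(np.hypot(x[0],x[1]),x[2]); ph=np.arctan2(x[1],x[0]); K=c['mtx']
    return K[0,2]+K[0,0]*th*np.cos(ph),K[1,2]+K[1,1]*th*np.sin(ph)
def wr2w(u,v,z,p,R):
    c=optics.camera_params('wrist'); K=c['mtx']; T=c['T_tool_cam']; a=(u-K[0,2])/K[0,0]; b=(v-K[1,2])/K[1,1]; th=np.hypot(a,b)
    r=R@T[:3,:3]@np.array([np.sin(th)*a/th,np.sin(th)*b/th,np.cos(th)]); C=p+R@T[:3,3]; return C+r*(z-C[2])/r[2]
E
python3 - <<'E'
from h import *
z=np.load('pics/top0.npz'); d=z['d']; W=fixed_world('top',d); w=W[118:150,240:365].reshape(-1,3)
m=(w[:,0]>690-0.2*0)&(w[:,2]<200)&(w[:,2]>10); print('pipe z',np.percentile(w[m][:,2],[50,95,100]))
for n,x,y,h in [('r',462,4.5,1.63),('b',453,-128.5,-1.841),('g',402.5,288.5,-2.219)]:
    _,yw,q=best([x,y,47],h+np.pi/2); print(n,yw,np.round(q,2))
_,yw,q=best([462,4.5,200],1.63+np.pi/2); ctrl.move_ptp([462,4.5,200],down(yw)); ctrl.gripper_to(75,40)
im,d,s=wrist('w_r'); save('w_r',im,1.4)
print(optics.camera_params('wrist')); print([w2wrist([462,4.5,zz],s['eef_pos'],s['eef_rot']) for zz in (0,52,76)],s['t'],s['eef_pos'])
E
```

```text
pipe z [17.06222888 23.73124663 44.86797314]
r 0.059203673205103335 [-0.18  0.27  1.97 -0.    0.9  -0.24]
b -0.2702036732051034 [-0.46  0.28  1.95 -0.    0.91 -0.19]
g -0.6482036732051033 [ 0.45  0.33  1.89 -0.    0.92  1.1 ]
{'mtx': array([[325.1922621 ,   0.        , 282.43331305],
       [  0.        , 325.1922621 , 211.48420917],
       [  0.        ,   0.        ,   1.        ]]), 'T_tool_cam': array([[-3.18972584e-04, -9.44781517e-01, -3.27700753e-01,
         8.39541727e+01],
       [ 9.99999906e-01, -2.05093133e-04, -3.82069162e-04,
        -1.12339304e+00],
       [ 2.93762708e-04, -3.27700844e-01,  9.44781493e-01,
        -1.17843409e+02],
       [ 0.00000000e+00,  0.00000000e+00,  0.00000000e+00,
         1.00000000e+00]])}
[(np.float64(283.6063540853462), np.float64(186.4487468657824)), (np.float64(283.79686556007084), np.float64(201.87328612399008)), (np.float64(283.90872807702), np.float64(211.01505860875392))] 2.6833 [462.08875031   4.04492529 199.99977862]
```

View pics/w_r.png

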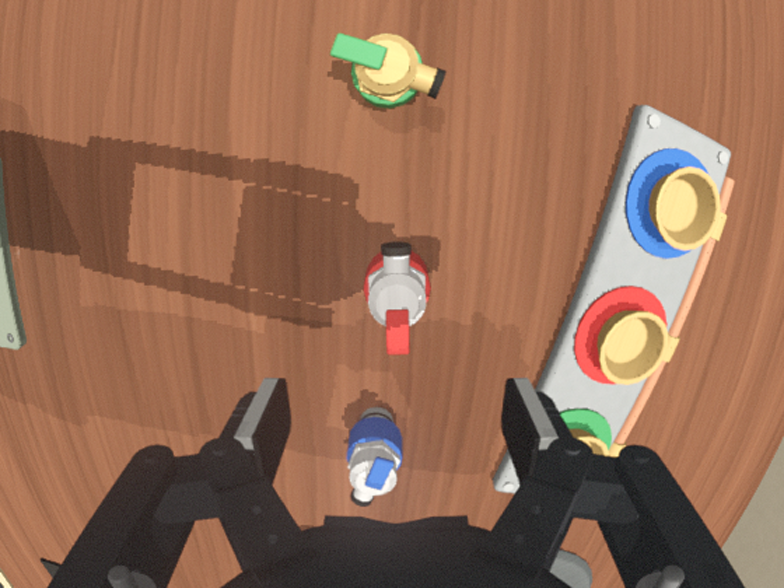

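The wrist view shows the red barrel centred at display (396,297), where I predicted (397,296), with the nose and lever aligned to the jaws. I'll go ahead and pick it.

```bash
cat >> h.py <<'E'
G=47 # TCP height above the foot in the grip
def pick(x,y):
    yaw=sensors.read_state()['eef_rot']
    ctrl.move_l([x,y,130],vel=200); hit=ctrl.move_l([x,y,G],vel=70,threshold=8); s=sensors.read_state(); print('down',hit,s['eef_pos'].round(1))
    if hit: return False
    ctrl.gripper_to(30,45); ctrl.hold(.2); s=sensors.read_state(); print('grip',round(s['grip_width'],1),round(s['grasp_force'],1))
    ctrl.move_l([x,y,G+8],vel=40); ctrl.move_l([x,y,190],vel=150); s=sensors.read_state(); print('up',round(s['grip_width'],1),s['force'].round(1),s['t'])
    return True
def place(x,y):
    ctrl.move_l([x,y,190],vel=180); ctrl.move_l([x,y,26+G+24],vel=120); ctrl.hold(.2)
    hit=ctrl.move_l([x,y,26+G-3],vel=25,threshold=6); s=sensors.read_state(); print('placed',hit,s['eef_pos'].round(1),s['force'].round(1),s['t'])
def release(x,y):
    z=sensors.read_state()['eef_pos'][2]
    ctrl.gripper_to(62); ctrl.hold(.2); ctrl.move_l([x,y,z+30],vel=60); ctrl.move_l([x,y,210],vel=200)
E
python3 - <<'E'
from h import *
if pick(462,4.5):
    place(642.1,-33.0); im,d,s=wrist('p_r'); save('p_r',im,1.4)
E
```

```text
down False [462.5   4.4  47.5]
grip 41.0 45.3
up 40.9 [ 0.2  0.1 -2.4] 6.5667
placed True [641.8 -32.9  73.7] [-0.4  0.1  4.2] 9.725
```

Contact came at the expected seated height (73.7 mm against 73.5 mm). Releasing, then going to blue.

```bash
python3 - <<'E'
from h import *
release(642.1,-33.0)
im,d,s=wrist('a_r')
x,y,h=452.8,-128.3,-1.841
_,yw,q=best([x,y,210],h+np.pi/2); ctrl.gripper_to(75,45); ctrl.move_ptp([x,y,210],down(yw)); 
im2,d,s=wrist('w_b'); print(s['t'],[np.multiply(1,w2wrist([x,y,zz],s['eef_pos'],s['eef_rot'])).round(1) for zz in (52,76)])
save('ab',np.hstack([im[90:350,150:410],im2[90:350,150:410]]),1.5)
E
```

```text
12.8667 [array([281.8, 198.5]), array([281.8, 207. ])]
```

View pics/ab.png

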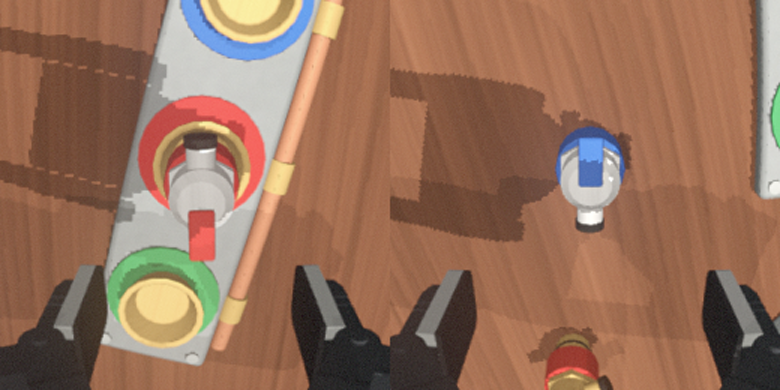

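The left half shows red standing in its socket. The right half shows the blue barrel at (590,181), aligned with the jaws.

```bash
python3 - <<'E'
from h import *
z=np.load('pics/w_b.npz'); X=wr2w(283.0,210,76,z['p'],z['R']); print(X)
x,y=(X[:2]+[452.8,-128.3])/2
if pick(x,y):
    dx,dy=x-452.8,y+128.3
    place(663.8,74.7)
    wrist('p_b'); release(663.8,74.7); im,d,s=wrist('a_b')
    x,y,h=402.5,288.5,-2.219
    _,yw,q=best([x,y,210],h+np.pi/2); print(np.round(q,2)); ctrl.gripper_to(75,45); ctrl.move_ptp([x,y,210],down(yw))
    im2,d,s=wrist('w_g'); print(s['t'],[np.round(w2wrist([x,y,zz],s['eef_pos'],s['eef_rot']),1) for zz in (52,76)])
    save('bg',np.hstack([im[90:350,150:410],im2[90:350,150:410]]),1.5)
E
```

```text
[ 453.0734076  -131.05857225   76.        ]
down False [ 453.4 -129.9   47.5]
grip 40.7 45.4
up 40.8 [-0.2  0.5 -1.3] 16.8
placed True [663.5  74.7  73.7] [0.3 0.1 4.4] 20.5667
[ 0.45  0.08  1.78 -0.    1.28  1.1 ]
24.1333 [array([281.8, 198.9]), array([281.8, 207.4])]
```

View pics/bg.png

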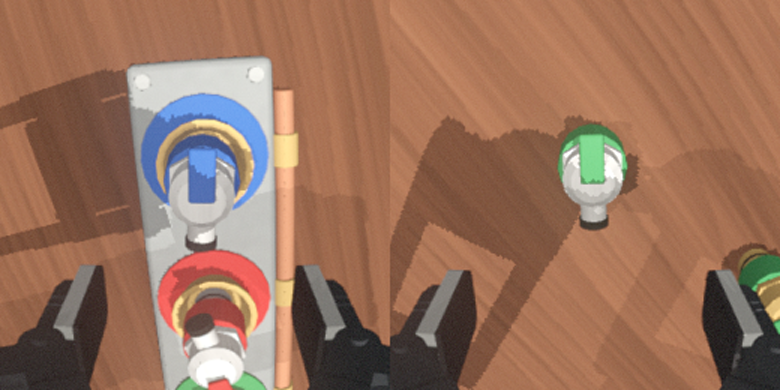

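Blue is seated. Green is at display (593,178), about 2 mm off to one side, so I'll correct that, pick and place.

```bash
python3 - <<'E'
from h import *
z=np.load('pics/w_g.npz'); X=wr2w(284.8,208.7,76,z['p'],z['R']); print(X)
x,y=X[:2]
if pick(x,y):
    place(620.3,-141.1); release(620.3,-141.1); im,d,s=wrist('a_g')
    ctrl.set_joints([-1.476,0.207,1.542,0,1.393,-0.15])
    a,da=optics.grab_frame('scene'); t,dt=optics.grab_frame('top')
    save('end',np.hstack([im[90:350,150:410],a[150:410,170:430]]),1.5)
    save('endtop',t,1.4)
    W=fixed_world('top',dt)
    for n,(c,r) in dict(blue=(256,142),red=(299,152),green=(341,162)).items():
        w=W[r-25:r+25,c-25:c+25].reshape(-1,3); w=w[w[:,2]<300]; print(n,w[:,2].max().round(1))
    print(sensors.read_state()['t'])
E
```

```text
[403.78885334 286.16369707  76.        ]
down False [404.3 286.4  47.5]
grip 40.6 45.6
up 40.8 [ 0.4  0.  -3.5] 28.0667
placed True [ 620.  -141.    73.6] [-0.9 -0.2  4.5] 32.8583
blue 116.5
red 115.8
green 116.8
37.1917
```

View pics/end.png

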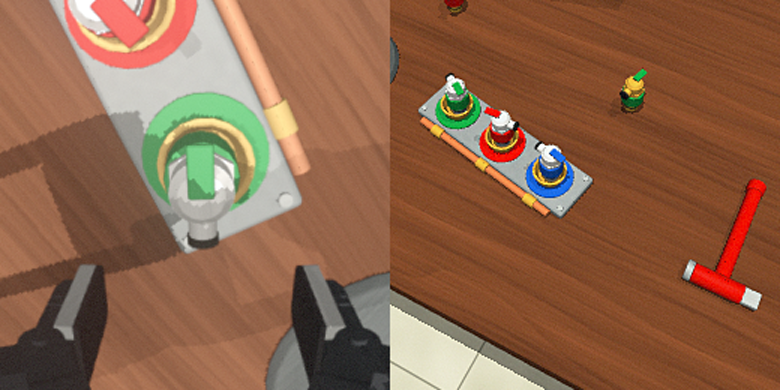

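View pics/endtop.png

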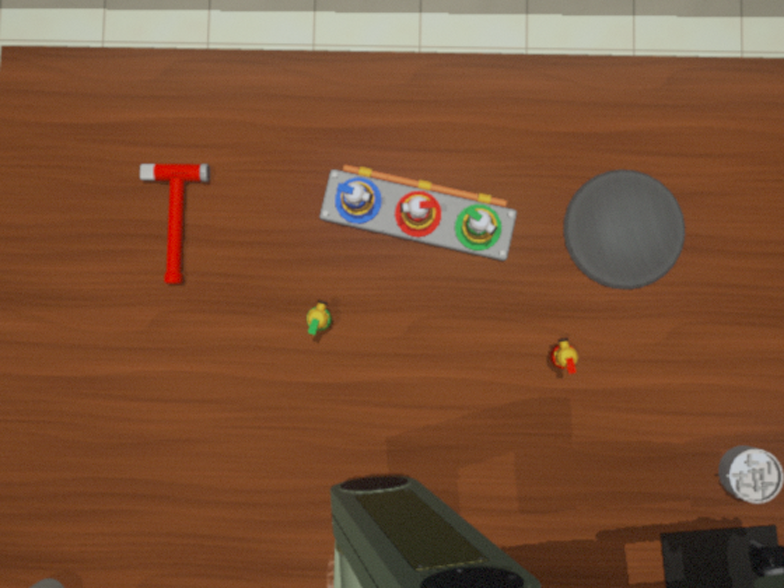

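All three chrome heads stand in the sockets of their colour: blue (358,199), red (418,213) and green (478,227). Their tops are about 26 mm higher than on the counter. The brass heads, hub cap and hammer are where they were.

```bash
python3 -c "
from plant import ctrl
print(ctrl.finish_job())"
```

```text
the job is handed in; nothing more can be done
None
```

The red, blue and green chrome heads are each seated upright in the socket of their colour, the brass heads, hub cap and hammer look unmoved in the final top view, and the job was handed in at about 37 s.

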